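Call the assembler and point out the wrong disc

TASK

One of the four discs on the black inspection board is the wrong kind: its middle is closed, while the other three have an open round hole there. Call the assembler by pressing the push button on the grey call box all the way down and letting it come up again; then show the wrong disc by pointing at its middle with the fingertips from a couple of centimetres above, and hold still there for a good two seconds, still pointing at it when you finish. Do not touch the board or the discs, do not bring the fingertips down low over any of the other discs, and leave everything lying about where it is.

Things in the scene. Friction and masses are not known exactly. Their poses are not given: they have to be found in the camera images.
- board: black plastic inspection board fixed to the table, 166 x 166 mm, 14 mm thick, with four round seats 4 mm deep in a 2 x 2 square, 80 mm from centre to centre, one disc in each. Origin: centre of its underside, on the table; x and y along its edges, z up. Position and yaw vary (yaw up to 0.35 rad either way).
- closed_disc: the wrong disc: pale cast-metal disc lying flat in a seat of the board, 66 mm across, 10 mm thick, like the others but with its middle closed by a flat plain white plug 31 mm across that stands 1.5 mm proud (no open hole). Origin: centre of its underside, 10 mm above the table (its top is 20 mm above the table); z up. Which seat it is in and its yaw vary. Loose, must not be moved or touched.
- open_disc_1: pale cast-metal disc lying flat in a seat of the board, 66 mm across, 10 mm thick, with an open round hole through its middle: a good part. Origin: centre of its underside, 10 mm above the table (its top is 20 mm above the table); z up. Which seat it is in and its yaw vary. Loose, must not be moved or touched.
- open_disc_2: pale cast-metal disc lying flat in a seat of the board, 66 mm across, 10 mm thick, with an open round hole through its middle: a good part. Origin: centre of its underside, 10 mm above the table (its top is 20 mm above the table); z up. Which seat it is in and its yaw vary. Loose, must not be moved or touched.
- open_disc_3: pale cast-metal disc lying flat in a seat of the board, 66 mm across, 10 mm thick, with an open round hole through its middle: a good part. Origin: centre of its underside, 10 mm above the table (its top is 20 mm above the table); z up. Which seat it is in and its yaw vary. Loose, must not be moved or touched.
- call_box: grey call box fixed to the table, 80 x 80 mm, 42 mm high, right of the board, with one push button in the middle of its top. Origin: centre of its underside, on the table; z up.
- call_button_top (a point): centre of the top face of the push button (steel cap 30 mm across in a black collar) on the call box; 64 mm above the table with the button up.
- call_button (a joint): travel of the push button, m: 0 = up, 0.006 = fully down; pressed straight down; a spring (5 N when fully down) brings it up again.
- post: bystander: pale domed post standing on the table beyond the board, 76 mm across, 59 mm tall. Origin: centre of its underside.
- screwdriver: bystander: screwdriver with an orange and black grip lying on the table right of the call box, 185 mm long, 30 mm high. Origin: centre of its underside; its y axis runs along it.
- threadlocker: bystander: small upright red bottle with a pointed nozzle cap, beyond the call box to the right, 19 x 32 mm, 93 mm tall. Origin: centre of its underside.
- hex_key: bystander: black L-shaped hex key lying flat beyond the call box, 31 x 92 x 5 mm. Origin: centre of its underside.
Things that resemble listed ones, but are neither listed nor needed, are in the scene too. Leave any blue or yellow look-alike of the closed_disc alone.

How it is judged:
By the outcome, as a careful person would: the job done as asked, in the order asked, and still so for the second after the job is handed in, with the robot touching nothing.
It also fails if it takes over 40 s, if anything falls off the work surface, if the arm or the gripper's body presses on something with over 40 N, if the wrist force passes 120 N, or if a joint passes its speed limit or range.

ROBOT

A 7-joint arm with a two-finger parallel gripper is mounted at the origin on a cart in front of the work surface, level with it; the furniture and walls round the work are solid. World frame = base frame: x ahead of the robot, y to its left, z up, the work surface at z = 0. Lengths are in mm, angles in rad, forces in N, time in s.
With the tool pointing down it reaches from about 400 to 850 mm from the base axis. Payload 4.5 kg.
Tool frame: the origin (TCP) lies at the very end of the fingers, on their centre line; the grasp point (between the pads) lies 19 mm behind it (arm.tcp_to_grasp is the distance from the TCP to the grasp point, in mm); z points along the fingers, y is the direction in which the jaws open and shut (so a half turn about z gives the same grasp; the last joint's range is limited). The gripper opens to 88 mm and grips with 3 to 60 N. Pads are 18 mm wide; open, the fingers measure 123 mm over their backs; the gripper's body (75 mm by 187 mm) begins 45 mm behind the grasp point.
Start: joints at [1.278, 0.689, -0.195, 1.565, 0.157, 0.902, -0.215], TCP at [200.664, -591.937, 218.143] pointing down, gripper open.
Joint ranges: [-3.01, 3.01], [-0.46, 2.08], [-1.47, 1.51], [0.13, 2.56], [-1, 4.14], [0.04, 2.09], [-2.66, 2.66]. Speed limits (rad/s): [2.57, 2.57, 3.14, 3.14, 3.14, 3.14, 3.14].

INTERFACE

Orientations are given as a unit quaternion [w, x, y, z].
In Python, from workcell import arm gives the robot as it stands. Calls block until the motion is done:
- arm.movep(position, orientation): joint-space move of the TCP to a pose.
- arm.move_straight(position, vel=150, frame=None): straight line of the TCP; frame=None keeps the orientation; vel is the mean speed in mm/s.
- arm.move_joints(angles): joint-space move.
- arm.gripper_to(opening, force=None): finger opening in mm; force is the grip in N (None keeps the last); returns when the fingers have stopped.
- arm.dwell(seconds).
- arm.solve_ik(position, orientation): joint angles nearest the present ones, or None.
- arm.sense(): the state.
- arm.get_image(name): name is "scene" or "top"; returns a dict with "frame" (400x640x3 uint8, blue, green, red), "range_z" (400x640 float32, mm along the optical axis (not along the pixel's ray), 0 where there is no reading), "K" (3x3 intrinsics, pixels), "position" and "orientation" of the camera in the world. Camera axes: x right, y down, z forward; pixel columns grow to the right and rows downward; lengths in mm; the calibration is good to about 2 mm. A picture is of the moment at which its call begins.
A pose or a line that the arm cannot do raises arm.MotionError and nothing moves.
- arm.finish_job(): hands the job in, once; it reports no verdict.
The state is a dict: "time": time; "q": joint angles; "qd": joint speeds; "joint_efforts": joint torques, N m; "ee_pos": TCP position; "orientation": TCP orientation; "wrist_force": force on the tool from outside, world axes, zero at the start; "ft_torque": the same for the moment, N m; "grip_width": finger opening in mm.
Only numpy, scipy, OpenCV 4.12 (cv2) and the standard library are available. Lean on these libraries where they do the work, as an engineer would, in place of code of your own. Each camera call takes 0.05 s, during which the arm holds its last target. There are 200 camera calls.

## Working session

There is one attempt and no reset: what is moved stays moved. The work goes in short steps, each a Python script; the robot and the scene stay as the last script left them, time stands still between calls to the robot, and variables do not carry over. Pictures are saved under pics/ and viewed, about 8 in all and at most 12, crops included, and the job is handed in when it is done.

```bash
mkdir -p pics; cat > h.py <<'E'
import numpy as np, cv2
from scipy.spatial.transform import Rotation as R
from workcell import arm
def rot(im): q=im["orientation"]; return R.from_quat([q[1],q[2],q[3],q[0]]).as_matrix()
def ray(im,u,v,z):
    d=rot(im)@np.linalg.inv(im["K"])@np.array([u,v,1.]); p=np.array(im["position"]); return p+d*(z-p[2])/d[2]
def depthpt(im,u,v):
    return np.array(im["position"])+rot(im)@(np.linalg.inv(im["K"])@np.array([u,v,1.])*im["range_z"][int(v),int(u)])
E
python3 - <<'E'
from h import *
for n in("top","scene"):
    im=arm.get_image(n); cv2.imwrite(f"pics/{n}0.png",im["frame"]); np.save(f"{n}.npy",im,allow_pickle=True)
    print(n,im["position"],im["K"][0],rot(im)[:,2])
print(arm.sense())
E
```

```text
top [ 327.74391322  -62.78342465 1285.41216177] [472.71581445   0.         316.59354627] [ 0.16882135  0.00951261 -0.98560076]
scene [-478.28552607 -731.0402624   597.32357302] [510.46901712   0.         315.93496333] [ 0.75008508  0.52167649 -0.40648003]
{'time': 0.1, 'q': array([ 1.27784774,  0.6898751 , -0.19451427,  1.56621408,  0.15730904,
        0.90246672, -0.21511691]), 'qd': array([-5.24544515e-04, -2.42432279e-03,  9.68778654e-04, -1.74845821e-03,
       -2.20712473e-04, -6.80239695e-05,  3.84230201e-04]), 'joint_efforts': array([-3.95096678e-03, -5.28499210e+01, -1.27221107e+00, -1.53836757e+01,
       -5.26563171e-02,  2.01713337e-03,  2.01893312e-05]), 'ee_pos': array([ 200.37269817, -591.40359704,  217.41262013]), 'orientation': array([-7.63479969e-04,  9.86679110e-01,  1.62676721e-01, -1.87932628e-04]), 'wrist_force': array([ 0.24034575,  1.25923337, -0.93473375]), 'ft_torque': array([-0.04973872,  0.03292586, -0.00287196]), 'grip_width': 88.14828384953843}
```

View pics/top0.png

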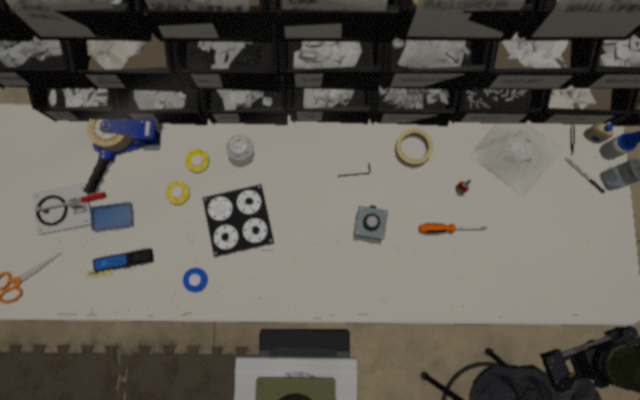

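View pics/scene0.png

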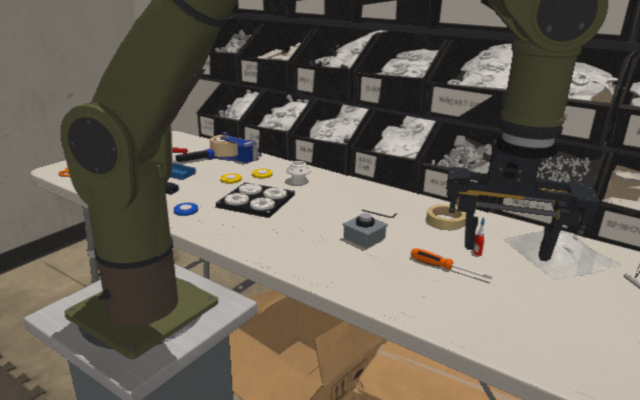

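The top view shows the board at about (238,220) with four discs at (220,207), (249,201), (225,237) and (256,231). The call box is at (370,222), with its button at (372,221). The look-alikes are yellow rings at (197,160) and (178,192), a blue ring at (195,279), and the post at (240,149). Next I'll take a close crop and measure.

```bash
python3 - <<'E'
from h import *
im=np.load("top.npy",allow_pickle=True).item(); f=im["frame"]
a=cv2.resize(f[175:265,195:281],None,fx=6,fy=6,interpolation=cv2.INTER_CUBIC)
b=cv2.resize(f[200:245,350:393],None,fx=6,fy=6,interpolation=cv2.INTER_CUBIC)
o=np.zeros((540,516+258,3),np.uint8); o[:,:516]=a[:540,:516]; o[:270,516:]=b; cv2.imwrite("pics/crop.png",cv2.convertScaleAbs(o,alpha=1.3))
# discs
g=f.min(2); m=np.zeros_like(g)
dark=(g<70).astype(np.uint8); roi=np.zeros_like(g); roi[175:265,195:281]=1
c=max(cv2.findContours(dark*roi,cv2.RETR_EXTERNAL,cv2.CHAIN_APPROX_NONE)[0],key=cv2.contourArea)
r=cv2.minAreaRect(c); print("board",r)
ctr=ray(im,*r[0],14); cs=[ray(im,*p,14) for p in cv2.boxPoints(r)]
print(ctr,[np.linalg.norm(cs[i]-cs[i-1]).round(1) for i in range(4)],np.round(cs,1))
bm=np.zeros_like(g); cv2.drawContours(bm,[cv2.boxPoints(r).astype(int)],-1,1,-1)
n,l,s,ct=cv2.connectedComponentsWithStats(((g>95)&(cv2.erode(bm,np.ones((7,7)))>0)).astype(np.uint8))
for i in range(1,n):
    if s[i,4]<80: continue
    ys,xs=np.where(l==i); (u,v),rad=cv2.minEnclosingCircle(np.c_[xs,ys].astype(np.float32))
    print("disc",u,v,rad,s[i,4],ray(im,u,v,20).round(1),"centre grey",g[int(v+.5)-1:int(v+.5)+2,int(u+.5)-1:int(u+.5)+2].mean(), "z",depthpt(im,u-9,v)[2])
# button via circles + depth
P=np.array([[depthpt(im,u,v) for u in range(345,400)] for v in range(195,250)])
z=P[...,2]
box=(z>30); print("box",P[box&(z<48)].mean(0),"btn",P[z>52].mean(0),P[z>52].min(0),P[z>52].max(0))
E
```

```text
board ((237.35882568359375, 220.36468505859375), (59.872798919677734, 60.8489875793457), 77.47119140625)
[510.30851284 164.7560454   14.        ] [np.float64(165.3), np.float64(166.6), np.float64(165.9), np.float64(163.1)] [[572.2 266.6  14. ]
 [610.5 104.5  14. ]
 [449.5  64.7  14. ]
 [412.6 223.6  14. ]]
disc 248.5 201.5 12.103818893432617 422 [561.6 135.2  20. ] centre grey 36.888888888888886 z 14.242972792625551
disc 219.81394958496094 208.2558135986328 12.393177032470703 459 [542.3 212.7  20. ] centre grey 148.88888888888889 z 15.636776445952819
disc 254.36167907714844 229.89193725585938 12.457215309143066 433 [483.9 116.8  20. ] centre grey 33.77777777777778 z 14.652853890522238
disc 225.5 236.5 12.349188804626465 429 [465.3 194.   20. ] centre grey 34.55555555555556 z 16.301903221267594
box [ 502.74692074 -194.39336245   41.74895542] btn [ 492.33853537 -186.78247029  132.34433404] [ 327.74391322 -215.3836253    52.04581875] [ 524.44902067  -62.78342465 1285.41216177]
```

View pics/crop.png

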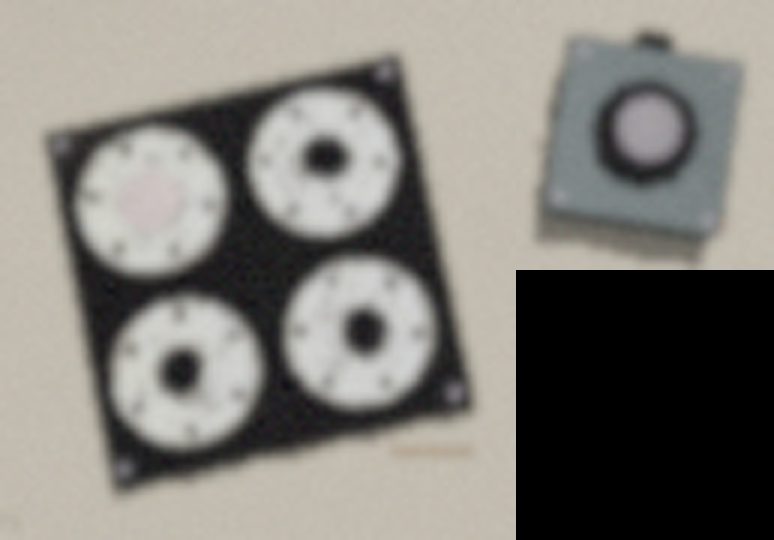

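The wrong disc is the upper-left one at (220,208): its middle is pale, while the other three are dark. The button cap is centred at about (371.8,221.1). I'll close the gripper and go above the button.

```bash
python3 - <<'E'
from h import *
im=np.load("top.npy",allow_pickle=True).item()
b=ray(im,371.75,221.1,64); print("button",b, "depth z",depthpt(im,372,221))
arm.gripper_to(0)
q=[0,1,0,0]
arm.movep([b[0],b[1],170],q); arm.move_straight([b[0],b[1],95],vel=100); arm.dwell(.3)
s=arm.sense(); print(s["time"],s["ee_pos"],s["orientation"],s["grip_width"],s["wrist_force"])
t=arm.get_image("top"); c=arm.get_image("scene")
for n,i in(("top",t),("scene",c)):
    for p in((b[0],b[1],64),s["ee_pos"]):
        x=i["K"]@rot(i).T@(np.array(p)-i["position"]); print(n,(x/x[2])[:2])
f=c["frame"]; cv2.imwrite("pics/s1.png",cv2.resize(f[150:270,290:440],None,fx=5,fy=5,interpolation=cv2.INTER_CUBIC))
E
```

```text
button [ 503.93609045 -195.08841271   64.        ] depth z [ 504.20145146 -195.74006203   64.0209931 ]
4.425 [ 504.18718555 -195.20768833   95.43557707] [ 1.48982823e-04  9.99999906e-01 -6.86395155e-06  4.06047770e-04] 0.40728338741912246 [-0.35707992  0.25285622  0.02381045]
top [371.75 221.1 ]
top [373.1180717  219.24607869]
scene [365.65855355 214.16895969]
scene [366.50980874 202.29768188]
```

View pics/s1.png

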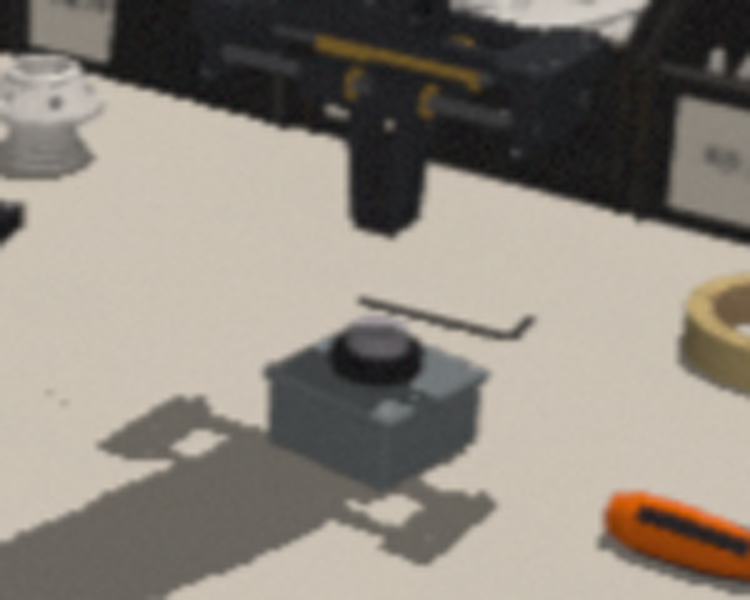

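The fingertips at about (368,197) appear roughly 6 px higher than predicted, relative to the button at (366,217). I'll check this with depth before pressing.

```bash
python3 - <<'E'
from h import *
c=arm.get_image("scene"); t=arm.get_image("top")
for v in range(176,224,2): print(v,[tuple(depthpt(c,u,v).round(0).astype(int)) for u in (362,365,368,371)])
print(arm.sense()["ee_pos"],c["position"],rot(c)[:,2])
E
```

```text
176 [(np.int64(494), np.int64(-185), np.int64(164)), (np.int64(505), np.int64(-186), np.int64(161)), (np.int64(489), np.int64(-203), np.int64(169)), (np.int64(492), np.int64(-209), np.int64(170))]
178 [(np.int64(491), np.int64(-186), np.int64(160)), (np.int64(498), np.int64(-191), np.int64(159)), (np.int64(492), np.int64(-202), np.int64(163)), (np.int64(492), np.int64(-209), np.int64(165))]
180 [(np.int64(494), np.int64(-185), np.int64(154)), (np.int64(492), np.int64(-194), np.int64(157)), (np.int64(489), np.int64(-203), np.int64(160)), (np.int64(490), np.int64(-211), np.int64(161))]
182 [(np.int64(492), np.int64(-186), np.int64(149)), (np.int64(499), np.int64(-191), np.int64(148)), (np.int64(493), np.int64(-202), np.int64(153)), (np.int64(493), np.int64(-210), np.int64(155))]
184 [(np.int64(494), np.int64(-186), np.int64(144)), (np.int64(499), np.int64(-191), np.int64(143)), (np.int64(492), np.int64(-203), np.int64(149)), (np.int64(494), np.int64(-209), np.int64(150))]
186 [(np.int64(492), np.int64(-187), np.int64(140)), (np.int64(498), np.int64(-192), np.int64(139)), (np.int64(491)
[... 2967 characters left out ...]
[(np.int64(487), np.int64(-195), np.int64(60)), (np.int64(491), np.int64(-201), np.int64(60)), (np.int64(491), np.int64(-209), np.int64(63)), (np.int64(514), np.int64(-205), np.int64(53))]
220 [(np.int64(487), np.int64(-196), np.int64(55)), (np.int64(488), np.int64(-203), np.int64(57)), (np.int64(498), np.int64(-206), np.int64(54)), (np.int64(504), np.int64(-210), np.int64(53))]
222 [(np.int64(480), np.int64(-200), np.int64(54)), (np.int64(488), np.int64(-203), np.int64(52)), (np.int64(491), np.int64(-210), np.int64(52)), (np.int64(493), np.int64(-217), np.int64(54))]
[ 503.99504068 -195.08499699   95.11704578] [-478.28552607 -731.0402624   597.32357302] [ 0.75008508  0.52167649 -0.40648003]
```

```bash
python3 - <<'E'
from h import *
c=np.load("scene.npy",allow_pickle=True).item()
R0=R.from_quat([9.86679110e-01,1.62676721e-01,0,0]).as_matrix(); p=np.array([200.37,-591.4,217.4])
for y in(-44,0,44):
  for dz in(0,-20):
    x=c["K"]@rot(c).T@(p+R0@[0,y,dz]-c["position"]); print(y,dz,(x/x[2])[:2])
for u0 in (460,540):
  for u in range(u0,u0+20,3):
    col=[depthpt(c,u,v).round(0) for v in range(225,275)]
    n=[q for q in col if q[2]>150]
    if n: print(u,n[-1])
print(arm.tcp_to_grasp)
t=arm.get_image("top"); cv2.imwrite("pics/t1.png",cv2.resize(t["frame"][150:290,290:450],None,fx=4,fy=4))
E
```

```text
-44 0 [472.26390551 258.59789013]
-44 -20 [474.22908255 246.64286851]
0 0 [503.865371   263.51348307]
0 -20 [506.21342085 251.43038461]
44 0 [536.43808746 268.58015364]
44 -20 [539.19192245 256.36671019]
466 [ 171. -543.  239.]
469 [ 177. -546.  236.]
472 [ 175. -550.  239.]
475 [ 175. -550.  269.]
540 [ 205. -636.  237.]
543 [ 208. -640.  237.]
546 [ 207. -644.  239.]
549 [ 209. -647.  241.]
552 [ 209. -648.  252.]
555 [ 209. -650.  265.]
558 [ 209. -651.  279.]
18.700000000000003
```

With the gripper open or closed, depth puts the visible fingertips about 19–20 mm above the reported TCP. Touch will settle it: I'll descend in 1 mm steps under force watch.

```bash
python3 - <<'E'
from h import *
x,y,_=arm.sense()["ee_pos"]; x,y=503.94,-195.09
arm.move_straight([x,y,70],vel=50); arm.dwell(.2); f0=arm.sense()["wrist_force"][2]
z=70; first=None
while z>34:
    z-=1; arm.move_straight([x,y,z],vel=20); s=arm.sense(); f=s["wrist_force"][2]-f0
    if abs(f)>.8: print(z,s["ee_pos"][2].round(2),round(f,2))
    if abs(f)>14: break
arm.dwell(.3); s=arm.sense(); print("bottom",s["time"],s["ee_pos"],s["wrist_force"])
c=arm.get_image("scene"); cv2.imwrite("pics/s2.png",cv2.resize(c["frame"][150:270,290:440],None,fx=4,fy=4,interpolation=cv2.INTER_CUBIC))
E
```

```text
67 66.92 -1.11
66 65.94 0.82
60 59.93 0.86
59 58.93 0.97
58 57.93 1.37
56 55.93 -1.08
55 54.93 0.91
52 51.93 0.87
49 48.93 1.23
44 43.99 0.82
43 43.06 1.92
42 42.03 1.93
41 41.0 2.86
40 40.01 3.17
39 39.0 3.74
38 38.02 5.11
37 37.77 11.09
36 37.64 20.51
bottom 14.325 [ 503.99202579 -195.0928179    37.63388696] [-3.12092616  2.14249487 19.27508689]
```

View pics/s2.png

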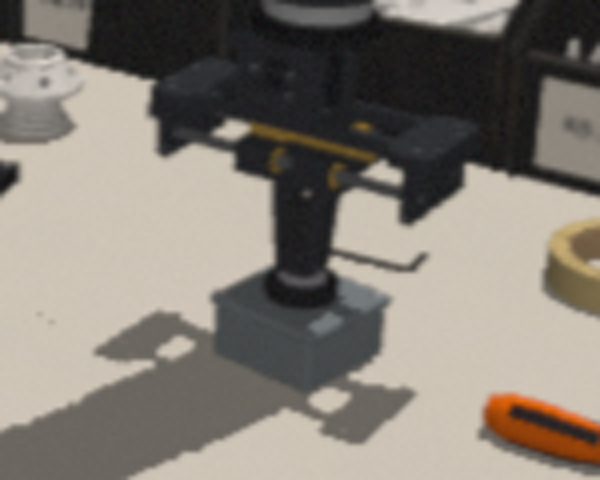

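Contact came at a reported z of about 44, and the hard stop was at 37.65 with 20 N. The button is fully down, so the true fingertips are 20 mm above the reported TCP. The picture shows the fingers centred on the cap. I'll allow for those 20 mm: release, cross high, and stop above the disc for a look.

```bash
python3 - <<'E'
from h import *
x,y=503.94,-195.09
arm.move_straight([x,y,110],vel=100); c0=arm.get_image("scene")
print("button z after",[depthpt(c0,u,215)[2].round(1) for u in(363,365,367)])
arm.move_straight([542.2,212.6,110],vel=250)
arm.move_straight([542.2,212.6,50],vel=100); arm.dwell(.2)
s=arm.sense(); print(s["time"],s["ee_pos"],s["wrist_force"])
c=arm.get_image("scene"); cv2.imwrite("pics/s3.png",cv2.resize(c["frame"][130:230,190:320],None,fx=5,fy=5,interpolation=cv2.INTER_CUBIC))
for p in((542.2,212.6,21.5),(542.2,212.6,70)):
    w=c["K"]@rot(c).T@(np.array(p)-c["position"]); w=(w/w[2])[:2]; print(w,(w-[190,130])*5)
E
```

```text
button z after [np.float64(62.6), np.float64(63.9), np.float64(63.1)]
18.0583 [542.71945284 212.81902738  50.69612947] [0.92315064 0.06416828 0.3292149 ]
[250.4618762  185.93522728] [302.30938101 279.67613642]
[249.88493979 170.40154282] [299.42469894 202.0077141 ]
```

View pics/s3.png

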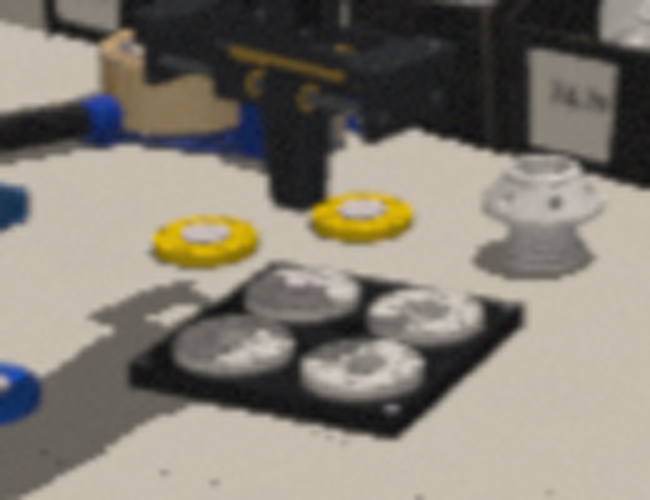

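The fingertips are where predicted, at about (300,205) in the crop. The disc below appears at (302,293), about 2.6 px lower than predicted, so I'll cross-check its position from the scene view.

```bash
python3 - <<'E'
from h import *
c=np.load("scene.npy",allow_pickle=True).item(); g=c["frame"].min(2)
cv2.imwrite("pics/s4.png",cv2.resize(c["frame"][175:220,210:300],None,fx=8,fy=8,interpolation=cv2.INTER_CUBIC))
for th in(110,130):
  m=np.zeros_like(g); m[183:212,220:292]=g[183:212,220:292]>th
  n,l,s,ct=cv2.connectedComponentsWithStats(m)
  for i in range(1,n):
    if 60<s[i,4]<400:
      k=cv2.findContours((l==i).astype(np.uint8),0,1)[0][0]; e=cv2.fitEllipse(k); print(th,s[i],np.round(e[0],1),ray(c,*e[0],19).round(1))
P=np.array([depthpt(c,u,v) for v in range(170,230) for u in range(200,310)])
print("table z near",np.median(P[(P[:,2]<9)][:,2]), "disc depth z",depthpt(c,246,186),depthpt(c,255,190))
t=np.load("top.npy",allow_pickle=True).item()
Q=np.array([depthpt(t,u,v) for v in range(240,262) for u in range(290,340)]);print("top table z",np.median(Q[:,2]))
E
```

```text
110 [277 198  15  14 112] [286.4 206.7] [497.1  43.5  19. ]
130 [251 198  23  11 180] [261.8 202.8] [476.4 112.5  19. ]
130 [277 198  15  14 112] [286.4 206.7] [497.1  43.5  19. ]
table z near -1.315713494200736 disc depth z [539.05640478 227.3853937   18.56523886] [537.36148944 190.96165575  15.84614349]
top table z 0.06975250214429707
```

View pics/s4.png

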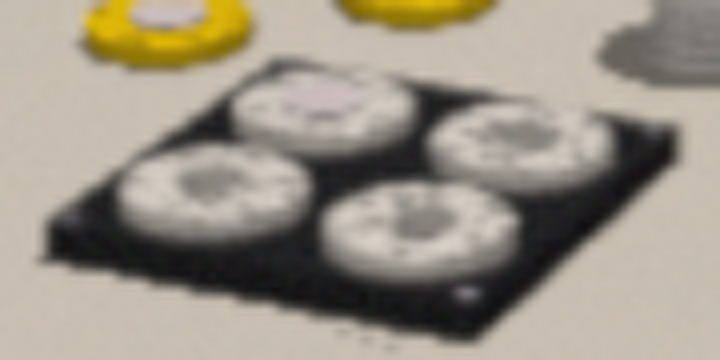

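The view without shadow shows the white plug at about (249.9,186.8) against a predicted (250.5,185.9). That agrees within about 3 mm; the earlier gap came from the rim side and shadow. I'll now descend to true tip z of about 43, hold, verify and hand in.

```bash
python3 - <<'E'
from h import *
arm.move_straight([541.8,212.3,23],vel=60); arm.dwell(3)
s=arm.sense(); print(s["time"],s["ee_pos"],s["wrist_force"],abs(s["qd"]).max())
c=arm.get_image("scene"); cv2.imwrite("pics/s5.png",cv2.resize(c["frame"][130:230,190:320],None,fx=5,fy=5,interpolation=cv2.INTER_CUBIC))
z=[depthpt(c,u,v) for u in range(244,256,2) for v in range(160,188)]
z=[p for p in z if p[2]>28 and p[2]<60]; print("lowest tip pts",np.round(sorted(z,key=lambda p:p[2])[:4],1))
E
```

```text
21.7083 [541.79667788 212.30272575  23.00765764] [ 0.26573636 -0.07085711  0.49413032] 0.0008250699018450537
lowest tip pts [[535.6 207.6  40.4]
 [552.1 206.9  41.6]
 [541.4 205.   42.3]
 [530.3 225.9  43.8]]
```

View pics/s5.png

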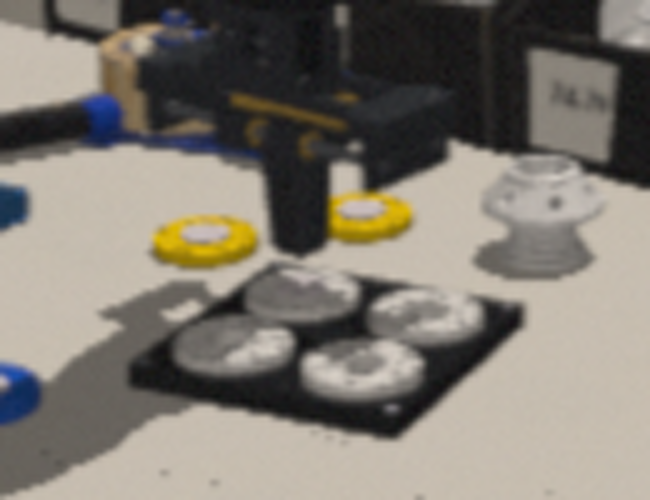

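The fingertips at (300,250) hang just above the closed disc at (302,290). They touch nothing and nothing has moved, with depth putting the tips at z of about 42.

```bash
python3 -c "
from workcell import arm
arm.finish_job(); print(arm.sense()['time'])"
```

```text
the job is handed in; nothing more can be done
the job is handed in; nothing more can be done
```

I pressed the call button all the way down and let it come up again. The arm is now pointing at the closed disc, and the job is handed in, at about 22 s on the robot's clock. The closed disc is the far-left one in the robot's view, centred near (542, 212) mm.

- **Button:** the force rose along the spring to 5 N, then met a hard stop, where I pressed to about 20 N. After release, depth showed the top back at about 63–64 mm.
- **Pointing:** the fingertips are at about z = 42–43 mm, roughly 21 mm above the white plug. I held still there for 3 s, with no contact force, and the last picture showed nothing moved.
- **Tool offset:** the real fingertips sit about 20 mm above the TCP the robot reports. Depth and the button contact both showed this, so I allowed for it in the pointing height.
- **Camera disagreement:** the two cameras differ by about 3 mm on the plug centre, well inside its 15.5 mm radius. I used the top view, shifted by about half a millimetre towards the other.

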